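# Turn the castle nut to its next slot and lock it

### The arm

A 7-joint arm with a two-finger parallel gripper is mounted at the origin on a cart in front of the work surface, level with it; the furniture and walls round the work are solid. World frame = base frame: x ahead of the robot, y to its left, z up, the work surface at z = 0. Lengths are in m, angles in rad, forces in N, time in s.
With the tool pointing down it reaches from about 0.4 to 0.875 m from the base axis. Payload 19.3 kg.
Tool frame: the origin (TCP) lies at the very end of the fingers, on their centre line; the grasp point (between the pads) lies 19 mm behind it; z points along the fingers, y is the line along which they close (so a half turn about z gives the same grasp; the last joint's range is limited). The gripper opens to 85 mm and grips with 20 to 120 N. Pads are 22 mm wide; open, the fingers measure 114 mm over their backs; the gripper's body (76 mm by 85 mm) begins 54 mm behind the grasp point. The pads swing forward as they close: fully open they stand 13 mm farther back than shut.
Start: joints at [-1.356, 0.521, -0.036, 1.599, 0.021, 1.021, -0.113], TCP at [0.176, 0.6, 0.231] pointing down, gripper open.
Joint ranges: [-2.91, 2.91], [-0.3, 2.13], [-1.5, 1.42], [0.17, 2.43], [-1.26, 4.41], [0.16, 1.93], [-2.52, 2.52]. Speed limits (rad/s): [1.89, 1.89, 2.39, 2.39, 3.01, 3.01, 3.01].

### API

Orientations are given as [roll, pitch, yaw] about the fixed x, y, z axes, in that order (R = Rz(yaw) Ry(pitch) Rx(roll)).
In Python, from workcell import bot, grab_frame, calibration, job gives the robot as it stands.
- The arm moves only by the shell command python3 -m creep 'ROWS' [FORCE]. ROWS is a JSON list of rows, 1 to 5 of them, each an object with the fields aperture (the finger opening in m), dx, dy, dz (the shift in normalised numbers (1 is 0.6 m)), rx, ry, rz (a rotation vector in normalised numbers (1 is 120 degrees)); a field left out counts as zero (the opening has to be given); each row is the pose to reach, as a shift and turn from the pose commanded when the command began, along the tool's axes at that moment; what a row does not reach only later rows make up. A row lasts 1/8 s, in which the tool goes at most 0.0625 m and 0.188 rad, less where a joint would pass 70% of its speed; a pose out of reach is approached as far as the arm can. The fingers move at their own pace and stop on an object; FORCE is the grip in N (left out, the last holds). Time passes only in rows, so rows that do not move let the fingers close. It prints the time, the measured TCP pose, the force, the opening and the grip force at its end. No shift or turn number may pass 1 either way. Input that does not fit is refused with a message, and nothing moves.
- bot.observe(): the state, without advancing time (a new reading comes with each control period).
- grab_frame(name): name is "scene" or "side" or "wrist"; returns (picture, depth): 384x512x3 uint8, blue, green, red; 384x512 float32, m along the optical axis (not along the pixel's ray), 0 where there is no reading.
- calibration(name): a dict with "vfov" (degrees; the focal length in pixels is half the picture's height over the tangent of half this angle, whatever the lens; pixels are square), "cx", "cy" (the principal point, pixels), "eye" and "attitude" of the camera in the world. Camera axes: x right, y down, z forward; pixel columns grow to the right and rows downward; lengths in m; the calibration is good to about 2 mm. A picture is of the moment at which its call begins: read the wrist's pose just before it. calibration takes no time and is no camera call; for the wrist camera it gives the pose at the moment of the call.
- job.job_done(): hands the job in; it is judged then, once.
The state is a dict: "clock": time; "qpos": joint angles; "qd": joint speeds; "joint_efforts": joint torques, N m; "position": TCP position; "tool_rot": TCP orientation; "force": force on the tool from outside, world axes, zero at the start; "moment": the same for the moment, N m; "grip_width": finger opening in m; "finger_force": force on a finger pad.
Only numpy, scipy, OpenCV 4.12 (cv2) and the standard library are available. Lean on these libraries where they do the work, as an engineer would, in place of code of your own. Each camera call takes 0.05 s, during which the arm holds its last target. There are 200 camera calls.

### The job

The castle nut on the bearing hub is finger-tight, but none of its slots lines up with the cross hole in the axle end. Tighten it (clockwise seen from above) to the next slot that lines up, never backing it off to the slot before nor going on to the one after, feel the loose lock pin through slot and axle and slide it fully home until its handle seats against the nut, and let go. Be gentle: do not force or bend the pin, and leave the pliers, calliper and dish where they lie.

Things in the scene. Friction and masses are not known exactly. Their poses are not given: they have to be found in the camera images.
- hub: Bearing hub on a 120 x 120 x 12 mm base plate fixed to the bench: dark barrel 70 mm across, a 100 mm flange with 5 short bolts up to 50 mm high, washer 58 mm across, castle nut, and in its middle the 33 mm axle end, up to 106 mm. Origin: centre of the plate's underside. x axis: the rough direction of the cross hole (away from the robot at yaw 0).
- cross_hole (a point): Centre of the cross hole, on the axle's middle line, 94 mm above the bench. The hole is 9.2 mm across, level, and runs right through the 33 mm axle. The axle is held fast, but its hole may stand up to 0.25 rad either way from the hub's x axis; the poses do not show this and the nut hides the hole: find it by feel, with the pin's nose in a slot.
- nut_base (a point): Middle of the castle nut's underside, 66 mm above the bench, on the axle's middle line. Steel hexagon 50 mm across flats, 66 to 88 mm above the bench, to be pinched by two flats from above; on it a round crown 45 mm across, up to 101 mm, with six 11 mm wide slots over the middles of the flats, slot floors at 88 mm.
- nut (a joint): Angle of the castle nut on the hub (rad), growing as it is tightened, clockwise from above. A slot and a pair of flats face along the hub's x axis at 0 and every 1.047. It starts between 0.45 and 0.63; the next slot lines up with the hole at 1.047 give or take 0.25, as the axle stands. It turns with 0.08 to 0.11 N m, or about 5 N sideways in a slot, and stays where it is left.
- lock_pin: Bare-metal lock pin lying flat on the bench, about 45 g. Origin on the shank's middle line at the shoulder, where handle meets shank (4 mm above the bench as it lies); x along the shank to the tip, y across the handle. The handle is a flat open bow from x = -34 to 0 mm, 26 mm wide with parallel sides, 8 mm thick, to be pinched across the 26 mm.
- pin_tip (a point): Tip of the pin's round shank, 53 mm ahead of the shoulder. The shank is 8 mm thick and tapers to 5.6 mm over the last 3 mm.
- pin_home (a point): Point on the pin's middle line, 21.8 mm from the shoulder towards the tip; it lies at the centre of the cross hole when the pin is fully home, shoulder against the crown of the nut. The pin may enter from either side.
- pliers: Red-handled pliers lying near the front edge, 58 x 143 x 10 mm; leave them. Origin: centre of the underside.
- calliper: Calliper with a black slider, 67 x 205 x 17 mm, lying to the left; leave it. Origin: centre of the underside.
- dish: Shallow aluminium parts dish, 70 mm across, 16 mm high, the nearer of two, right of the hub; leave it. Origin: centre of the underside.

How it is judged:
By the outcome, as a careful person would: the job done as asked, in the order asked, and still so for the second after the job is handed in, with the robot touching nothing.
It also fails if it takes over 72 s, if anything falls off the work surface, if the arm or the gripper's body presses on something with over 40 N, if the wrist force passes 120 N, or if a joint passes its speed limit or range.

## Working session

There is one attempt and no reset: what is moved stays moved. The work goes in short steps, Python scripts to look and compute and a shell command to move; the robot and the scene stay as the last step left them, time stands still between calls to the robot, and variables do not carry over. Pictures are saved under pics/ and viewed, at most 10 in all, crops included, and the job is handed in when it is done.

```bash
ls; mkdir -p pics
python3 - <<'E'
from workcell import bot, grab_frame, calibration
import cv2, numpy as np
s=bot.observe(); print({k:np.round(v,3) for k,v in s.items()})
for n in("scene","side","wrist"):
    print(n,calibration(n)); p,d=grab_frame(n); cv2.imwrite(f"pics/{n}.png",p); np.save(f"pics/{n}.npy",d)
a=[cv2.imread(f"pics/{n}.png") for n in("scene","side")]
E
```

```text
pics
{'clock': np.float64(0.0), 'qpos': array([-1.356,  0.522, -0.036,  1.6  ,  0.021,  1.021, -0.113]), 'qd': array([-0.   ,  0.001,  0.001, -0.   ,  0.   , -0.001,  0.   ]), 'joint_efforts': array([ 0.0000e+00, -9.2710e+01,  1.9810e+00, -3.6994e+01,  1.8000e-02,
        8.0000e-03, -0.0000e+00]), 'position': array([0.176, 0.599, 0.231]), 'tool_rot': array([-3.14 ,  0.   ,  2.857]), 'force': array([ 0.363,  0.029, -0.205]), 'moment': array([-0.023,  0.047,  0.006]), 'finger_force': np.float64(0.0), 'grip_width': np.float64(0.085)}
scene {'vfov': 55.506779968478035, 'cx': 256.678897202195, 'cy': 195.9297557534591, 'eye': array([0.14721018, 0.51574811, 0.64239346]), 'attitude': array([-2.25713213, -0.0062519 , -2.51850844])}
side {'vfov': 51.229947973102725, 'cx': 253.68805485244164, 'cy': 189.8157160437609, 'eye': array([ 0.20557637, -0.77141633,  0.42707349]), 'attitude': array([-1.99503574, -0.01985642, -0.40028495])}
wrist {'vfov': 64.03355824821328, 'cx': 256.5179203795698, 'cy': 196.66037700459663, 'eye': array([0.10857287, 0.61994019, 0.37464744]), 'attitude': array([2.86006719e+00, 4.48678011e-04, 1.28582177e+00])}
```

View pics/scene.png

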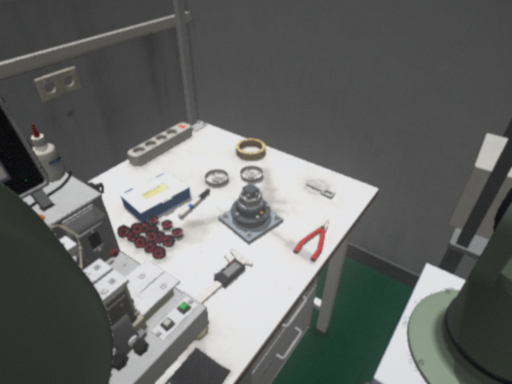

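View pics/side.png

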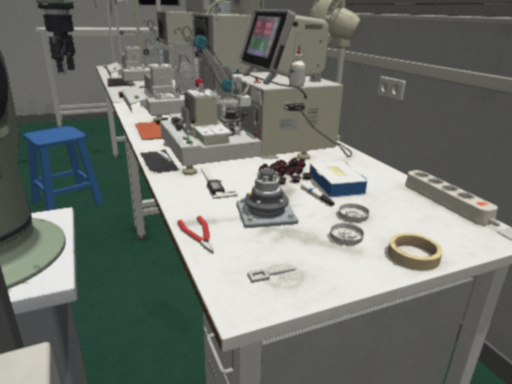

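The scene picture shows the hub at about (250,205), the pin at (320,188) and the pliers at (312,240). In the side picture the hub is at (267,195) and the pin at (270,272). I'll enlarge both.

```bash
cat > h.py <<'E'
import numpy as np, cv2
from scipy.spatial.transform import Rotation as R
from workcell import bot, grab_frame, calibration
def ray(c,u,v):
    f=192/np.tan(np.radians(c["vfov"])/2)
    return np.array(c["eye"]),R.from_euler("xyz",c["attitude"]).as_matrix()@np.array([(u-c["cx"])/f,(v-c["cy"])/f,1])
def plane(c,u,v,z):
    e,d=ray(c,u,v); return e+d*(z-e[2])/d[2]
def proj(c,p):
    f=192/np.tan(np.radians(c["vfov"])/2)
    q=R.from_euler("xyz",c["attitude"]).as_matrix().T@(np.array(p)-c["eye"]); return f*q[0]/q[2]+c["cx"],f*q[1]/q[2]+c["cy"]
def delta(pos,yaw,roll=np.pi,pitch=0.,base=None):
    "shift and rotvec in tool axes from the present pose"
    s=bot.observe(); A=R.from_euler("xyz",s["tool_rot"]); B=R.from_euler("xyz",[roll,pitch,yaw])
    print("shift",np.round(A.inv().apply(np.array(pos)-s["position"]),4),"rot",np.round((A.inv()*B).as_rotvec(),4))
def st():
    s=bot.observe(); print({k:np.round(s[k],4).tolist() for k in("clock","position","tool_rot","force","moment","grip_width","finger_force","qpos")})
E
python3 - <<'E'
from h import *
a=cv2.imread("pics/scene.png");b=cv2.imread("pics/side.png")
def cr(p,u,v,w,h): return cv2.resize(p[v:v+h,u:u+w],(400,300),interpolation=cv2.INTER_CUBIC)
cv2.imwrite("pics/c1.png",np.vstack([np.hstack([cr(a,210,175,80,60),cr(a,290,165,60,45)]),np.hstack([cr(b,227,165,80,60),cr(b,240,250,60,45)])]))
c=calibration("side");s=calibration("scene")
print(plane(c,267,172,.106),plane(s,249,188,.106),plane(c,255,275,.004),plane(c,295,269,.004),plane(s,333,193,.004),plane(s,307,183,.004))
E
```

```text
[ 0.55206372 -0.04287785  0.106     ] [ 0.55876059 -0.03137712  0.106     ] [ 0.43979741 -0.24530931  0.004     ] [ 0.5135394  -0.25512959  0.004     ] [ 0.43403762 -0.25569878  0.004     ] [ 0.51568714 -0.25309091  0.004     ]
```

View pics/c1.png

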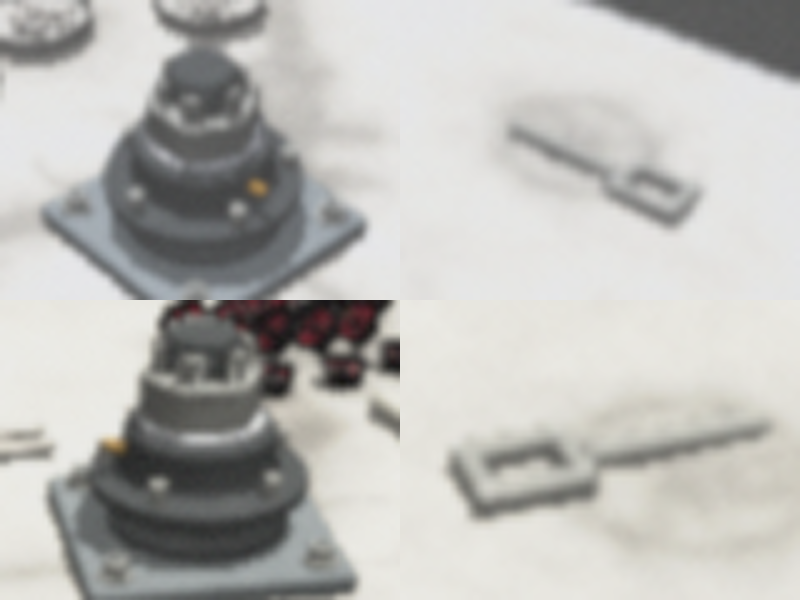

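The enlargements show the hub, with its axle top near scene (250,189). The pin's handle points towards the robot, with shoulder at about side (270,272) and tip at about (297,269). I'll bring the wrist camera over them.

```bash
python3 -c "
from h import *
delta([.47,-.13,.28],np.pi)"
```

```text
shift [-0.4876 -0.6175 -0.0486] rot [-0.0008 -0.     -0.2848]
```

Careful with the scale: shifts go in shares of 0.6 m and turns go in shares of 120 degrees. That gives: -0.206 m / 0.6 = -0.3433, -0.164 m / 0.6 = -0.2733.

```bash
python3 -m creep '[{"aperture": 0.085,"dx": -0.055,"dy": -0.0683,"dz": -0.005},{"aperture": 0.085,"dx": -0.11,"dy": -0.1367,"dz": -0.01},{"aperture": 0.085,"dx": -0.1667,"dy": -0.205,"dz": -0.0167},{"aperture": 0.085,"dx": -0.2167,"dy": -0.2733,"dz": -0.0217},{"aperture": 0.085,"dx": -0.2717,"dy": -0.3433,"dz": -0.0267}]'; python3 -m creep '[{"aperture": 0.085,"dx": -0.055,"dy": -0.0683,"dz": -0.005},{"aperture": 0.085,"dx": -0.11,"dy": -0.1367,"dz": -0.01},{"aperture": 0.085,"dx": -0.1667,"dy": -0.205,"dz": -0.0167},{"aperture": 0.085,"dx": -0.2167,"dy": -0.2733,"dz": -0.0217},{"aperture": 0.085,"dx": -0.2717,"dy": -0.3433,"dz": -0.0267}]'; python3 -c "
from h import *
st();delta([.47,-.13,.28],np.pi)"
```

```text
clock: 0.78
position: [0.2745, 0.3547, 0.2473]
tool_rot: [3.142, -0.0, 2.857]
force: [1.9, 0.4, 0.4]
grip_width: 0.0847
finger_force: 0.0
clock: 1.4
position: [0.373, 0.1112, 0.2636]
tool_rot: [3.141, 0.0, 2.857]
force: [1.2, -0.3, 0.8]
grip_width: 0.0847
finger_force: 0.0
{'clock': 1.4, 'position': [0.373, 0.1112, 0.2636], 'tool_rot': [3.1411, 0.0002, 2.8571], 'force': [1.1862, -0.2642, 0.84], 'moment': [0.0926, -0.0206, -0.0004], 'grip_width': 0.0847, 'finger_force': 0.0, 'qpos': [-0.6509, 0.0926, 0.2256, 2.1382, -0.0264, 0.9128, 0.8761]}
shift [-0.1608 -0.2043 -0.0165] rot [ 0.0004  0.0003 -0.2845]
```

To row units: -0.204 m / 0.6 = -0.34, -0.164 m / 0.6 = -0.2733, -0.2845 rad / 2.0944 = -0.1358.

```bash
python3 -m creep '[{"aperture": 0.085,"dx": -0.055,"dy": -0.0683,"dz": -0.005,"rz": -0.0286},{"aperture": 0.085,"dx": -0.11,"dy": -0.1367,"dz": -0.01,"rz": -0.0573},{"aperture": 0.085,"dx": -0.1667,"dy": -0.205,"dz": -0.0167,"rz": -0.0859},{"aperture": 0.085,"dx": -0.2167,"dy": -0.2733,"dz": -0.0217,"rz": -0.1146},{"aperture": 0.085,"dx": -0.2683,"dy": -0.34,"dz": -0.0267,"rz": -0.1358}]';  python3 - <<'E'
from h import *
st()
for k in range(1): pass
python=0
c=calibration("wrist"); p,d=grab_frame("wrist"); c2=calibration("wrist"); print(c,c2)
import pickle; pickle.dump((c2,p,d),open("pics/w1.pkl","wb"))
cv2.imwrite("pics/w1.png",cv2.resize(p,None,fx=1.5,fy=1.5,interpolation=cv2.INTER_CUBIC))
E
```

```text
clock: 2.02
position: [0.4702, -0.1298, 0.2794]
tool_rot: [3.141, 0.0, -3.14]
force: [0.0, 1.4, 0.1]
grip_width: 0.085
finger_force: 0.0
{'clock': 2.025, 'position': [0.4702, -0.1298, 0.2794], 'tool_rot': [3.1415, 0.0001, -3.14], 'force': [0.0057, 1.4113, 0.1407], 'moment': [0.0633, -0.0346, -0.0423], 'grip_width': 0.085, 'finger_force': 0.0, 'qpos': [-0.188, 0.2619, 0.4134, 1.9079, -0.1244, 0.9964, 1.8529]}
{'vfov': 64.03355824821328, 'cx': 256.5179203795698, 'cy': 196.66037700459663, 'eye': array([ 0.40034717, -0.12950413,  0.42327322]), 'attitude': array([ 2.85985584e+00, -6.90136692e-04,  1.57220156e+00])} {'vfov': 64.03355824821328, 'cx': 256.5179203795698, 'cy': 196.66037700459663, 'eye': array([ 0.40144596, -0.13473271,  0.42364857]), 'attitude': array([2.85839770e+00, 2.13595416e-03, 1.57033136e+00])}
```

View pics/w1.png

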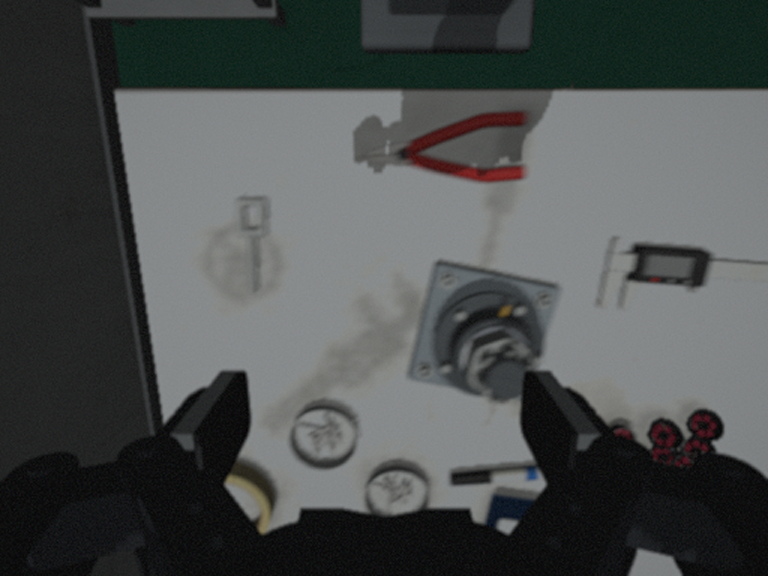

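The wrist picture (1.5×) shows the pin at (253,215)–(257,290), with its handle towards the robot. The plate corners are at about (437,262), (560,287), (535,390) and (410,378), and the castle nut is near (495,355). The arm was still settling, so I'll retake it held still, then measure.

```bash
python3 -m creep '[{"aperture": 0.085},{"aperture": 0.085}]' | head -2;  python3 - <<'E'
from h import *
import pickle
c=calibration("wrist"); p,d=grab_frame("wrist"); print(c["eye"],calibration("wrist")["eye"],bot.observe()["position"])
pickle.dump((c,p,d),open("pics/w2.pkl","wb"))
# pin: depth/colour
g=cv2.cvtColor(p,cv2.COLOR_BGR2GRAY)
cv2.imwrite("pics/w2.png",np.hstack([cv2.resize(p[120:205,140:200],(400,567),interpolation=cv2.INTER_CUBIC),cv2.resize(p[165:275,265:385],(400,367),interpolation=cv2.INTER_CUBIC)[:567] if 0 else cv2.copyMakeBorder(cv2.resize(p[165:275,265:385],(400,367),interpolation=cv2.INTER_CUBIC),0,200,0,0,cv2.BORDER_CONSTANT)]))
E
```

```text
clock: 2.33
position: [0.4696, -0.1273, 0.2791]
[ 0.39984761 -0.12698581  0.42300695] [ 0.39987899 -0.12684985  0.42309667] [ 0.46969584 -0.12714776  0.27921277]
```

View pics/w2.png

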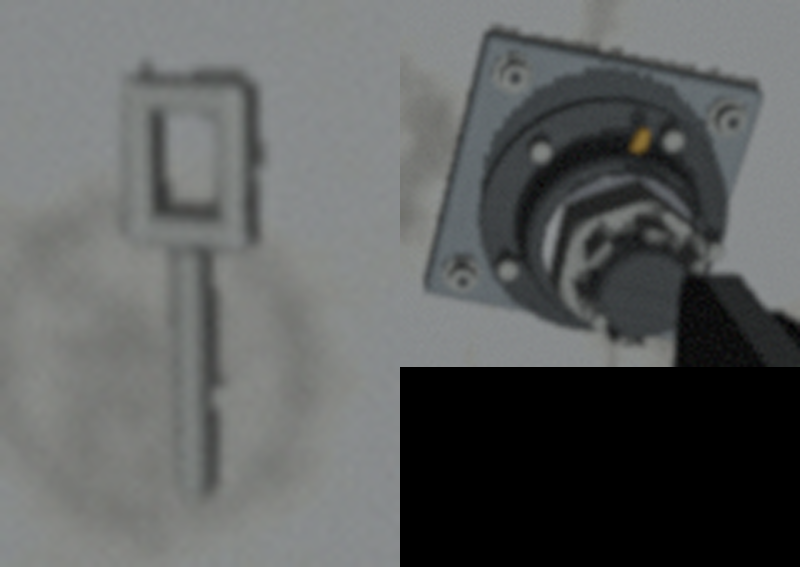

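The crops show the pin's shoulder at crop (189,245), its tip at (193,495) and handle edges at 126 and 244. The plate corners in the right crop are at (488,32), (760,92) and (427,290).

Run:
```python
from h import *
import pickle
c,p,d=pickle.load(open("pics/w2.pkl","rb"))
L=lambda u,v,z:plane(c,140+u/6.667-.5+.075,120+v/6.667-.5+.075,z)
Q=lambda u,v,z:plane(c,265+(u-400)/3.333-.35,165+v/3.333-.35,z)
for n,u,v,z in[("sh",189,247,.006),("tip",193,495,.006),("hl",127,160,.008),("hr",244,160,.008),("htop",185,83,.008)]: print(n,L(u,v,z).round(4))
for n,u,v,z in[("A",488,32,.012),("B",760,92,.012),("C",427,290,.012),("axle",640,295,.106)]: print(n,Q(u,v,z).round(4))
print(np.array([d[int(120+160/6.667),int(140+230/6.667)],d[int(120+60/6.667),int(140+60/6.667)]]))
A,B,C=[Q(*q,.012) for q in[(488,32),(760,92),(427,290)]]
print("centre",(B+C)/2, "len",np.linalg.norm(B-A),np.linalg.norm(C-A),"yaw",np.arctan2(*(C-A)[1::-1]),np.arctan2(*(B-A)[1::-1])-np.pi/2)
delta([.545,-.045,.235],np.pi)
```

```text
sh [ 0.4635 -0.2472  0.006 ]
tip [ 0.5161 -0.2506  0.006 ]
hl [ 0.4456 -0.2577  0.008 ]
hr [ 0.4456 -0.2342  0.008 ]
htop [ 0.4305 -0.2448  0.008 ]
A [ 0.4867 -0.0794  0.012 ]
B [0.5122 0.0346 0.012 ]
C [ 0.6026 -0.1027  0.012 ]
axle [ 0.5582 -0.0357  0.106 ]
[0.4095231 0.410932 ]
centre [ 0.55741041 -0.03402525  0.012     ] len 0.1168933768683035 0.11824303697253631 yaw -0.19804683769488834 -0.2197776738014896
shift [-0.0754  0.0821  0.0442] rot [ 0.0004 -0.0003  0.0009]
```

To row units: -0.13 m / 0.6 = -0.2167, -0.092 m / 0.6 = -0.1533.

```bash
python3 -m creep '[{"aperture": 0.085,"dx": -0.0733,"dy": 0.0517,"dz": 0.0333},{"aperture": 0.085,"dx": -0.1467,"dz": 0.0667},{"aperture": 0.085,"dx": -0.2167,"dy": -0.1,"dz": 0.0983},{"aperture": 0.085,"dx": -0.2167,"dy": -0.1533,"dz": 0.0983},{"aperture": 0.085,"dx": -0.2167,"dy": -0.1533,"dz": 0.0983}]' | head -3;python3 -m creep '[{"aperture": 0.085},{"aperture": 0.085}]' | head -2;  python3 - <<'E'
from h import *
import pickle
c=calibration("wrist"); p,d=grab_frame("wrist"); print(c["eye"],bot.observe()["position"])
pickle.dump((c,p,d),open("pics/w3.pkl","wb"))
u,v=proj(c,[.5575,-.0345,.095]);print(u,v)
u,v=int(u)-60,int(v)-45;print(u,v)
cv2.imwrite("pics/w3.png",cv2.convertScaleAbs(cv2.resize(p[max(v,0):v+90,u:u+120],(800,600),interpolation=cv2.INTER_CUBIC),alpha=1.5))
E
```

```text
clock: 3.0
position: [0.5994, -0.2227, 0.2195]
tool_rot: [-3.14, -0.001, 3.138]
clock: 3.25
position: [0.6001, -0.2185, 0.2207]
[ 0.53021611 -0.21830354  0.36447941] [ 0.60013077 -0.21875698  0.22068713]
467.6928286908303 140.694955758749
407 95
```

View pics/w3.png

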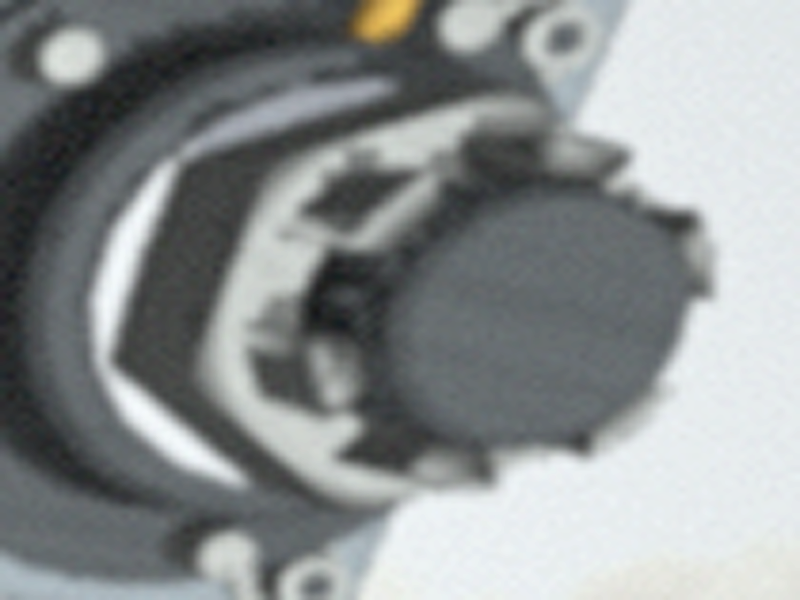

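The y sign was wrong, so the camera is off to one side. The hub still shows, with slots at about crop (330,290), (510,150) and (380,440). I'll correct to directly above it.

To row units: 0.184 m / 0.6 = 0.3067, 0.12 m / 0.6 = 0.2.

```bash
python3 -m creep '[{"aperture": 0.085,"dy": 0.1},{"aperture": 0.085,"dy": 0.2},{"aperture": 0.085,"dy": 0.3067},{"aperture": 0.085,"dy": 0.3067},{"aperture": 0.085,"dy": 0.3067}]' | head -3;python3 -m creep '[{"aperture": 0.085}]' | head -2;  python3 - <<'E'
from h import *
import pickle
c=calibration("wrist"); p,d=grab_frame("wrist"); print(c["eye"],bot.observe()["position"])
pickle.dump((c,p,d),open("pics/w4.pkl","wb"))
u,v=proj(c,[.5575,-.0345,.07]);print(u,v)
u,v=int(u)-90,max(0,int(v)-70);print(u,v)
cv2.imwrite("pics/w4.png",cv2.convertScaleAbs(cv2.resize(p[v:v+135,u:u+180],(800,600),interpolation=cv2.INTER_CUBIC),alpha=1.5))
E
```

```text
clock: 3.92
position: [0.5999, -0.036, 0.2206]
tool_rot: [-3.141, 0.0, -3.141]
clock: 4.05
position: [0.5999, -0.0375, 0.2205]
[ 0.52996574 -0.03689661  0.36434296] [ 0.5998607  -0.03756948  0.22044113]
259.0562561111061 138.04329124317093
169 68
```

View pics/w4.png

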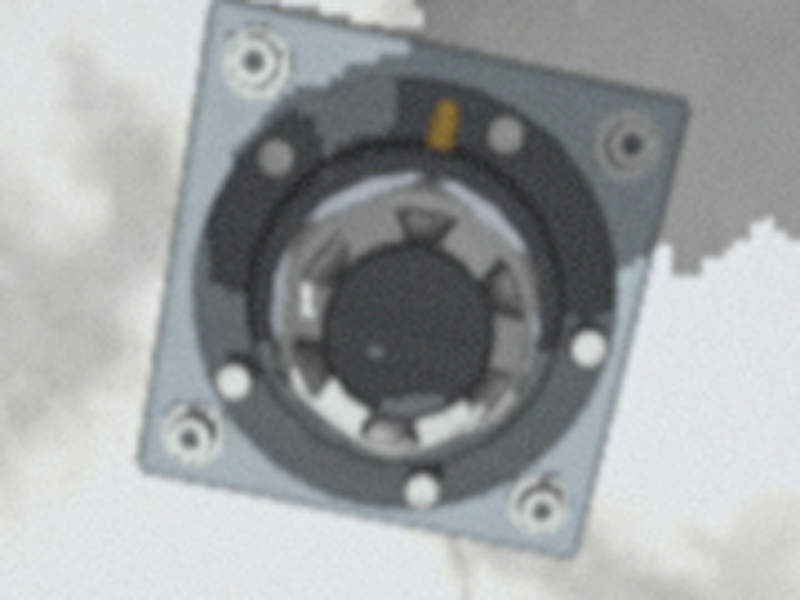

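This picture gives a clear top view. The plate corners are at crop (215,2), (688,103), (140,468) and (576,556), and the axle top is at (411,322). The dark trapezoids, such as (425,225), are the crown's merlons, and the hexagon corner is at (430,178), so the slots lie halfway between the trapezoids. I'll check this with depth.

Run:
```python
from h import *
import pickle
c,p,d=pickle.load(open("pics/w4.pkl","rb"))
Q=lambda u,v,z:plane(c,169+u/4.444-.39,68+v/4.444-.39,z)
K=[Q(*q,.012) for q in[(215,2),(688,103),(140,468),(576,556)]]
print("corner centre",np.mean(K,0),"yaws",[np.arctan2(*(b-a)[1::-1]).round(4) for a,b in[(K[0],K[2]),(K[1],K[3])]],[(np.arctan2(*(b-a)[1::-1])-np.pi/2).round(4) for a,b in[(K[0],K[1]),(K[2],K[3])]],np.linalg.norm(K[0]-K[2]))
a=np.mean([Q(u,v,.106) for u,v in[(326,322),(496,322),(411,240),(411,407)]],0);print("axle",a)
f=192/np.tan(np.radians(c["vfov"])/2); v,u=np.mgrid[:384,:512]
X=np.stack([(u-c["cx"])/f*d,(v-c["cy"])/f*d,d],-1)@R.from_euler("xyz",c["attitude"]).as_matrix().T+c["eye"]
r=np.hypot(X[...,0]-.5575,X[...,1]+.0345)
m=(r<.03)&(d>0)
print(np.histogram(X[m][:,2],np.arange(.06,.115,.004)))
for z0,z1 in[(.103,.11)]:
    k=m&(X[...,2]>z0)&(X[...,2]<z1); q=X[k]; print(z0,k.sum(),q.mean(0),cv2.minEnclosingCircle(q[:,:2].astype(np.float32)))
cen=q.mean(0)[:2]
w=X[m]; rr=np.hypot(*(w[:,:2]-cen).T); an=np.arctan2(w[:,1]-cen[1],w[:,0]-cen[0])
for lo,hi,name in[(.0975,.1025,"merlon"),(.086,.091,"floor")]:
    s=(w[:,2]>lo)&(w[:,2]<hi)&(rr>.0175)&(rr<.0215); ph=np.angle(np.exp(6j*an[s]).mean())/6; print(name,s.sum(),ph,abs(np.exp(6j*an[s]).mean()))
g=cv2.cvtColor(p,cv2.COLOR_BGR2GRAY)
for t in[(425,226),(505,287),(390,430),(312,365),(325,252)]:
    P=Q(*t,.101); print(np.hypot(*(P[:2]-a[:2])).round(4),(np.arctan2(P[1]-a[1],P[0]-a[0])).round(3), np.round(((np.arctan2(P[1]-a[1],P[0]-a[0])+.5236)%1.0472)-.5236,3))
```

```text
corner centre [ 0.55798043 -0.03331692  0.012     ] yaws [np.float64(-0.2082), np.float64(-0.2)] [np.float64(-0.1991), np.float64(-0.2069)] 0.11621858530325813
axle [ 0.55606498 -0.0330974   0.106     ]
(array([  60,  304,   23,    2,    2,    1,   71,  966,   17,   22,  447,
       1108,  122]), array([0.06 , 0.064, 0.068, 0.072, 0.076, 0.08 , 0.084, 0.088, 0.092,
       0.096, 0.1  , 0.104, 0.108, 0.112]))
0.103 1278 [ 0.55734952 -0.03384688  0.10693547] ((0.5575743913650513, -0.034327998757362366), 0.021366726607084274)
merlon 208 -0.15528739852364873 0.6605383900658742
floor 270 0.3655603448409967 0.6028661413153543
0.0177 2.991 -0.15
0.0189 1.909 -0.185
0.0214 -0.187 -0.187
0.0207 -1.155 -0.108
0.0206 -2.242 -0.148
```

Depth agrees:

| Quantity | Value |
|---|---|
| Hub centre | about (0.557, -0.0337) |
| Hub yaw | -0.204 |
| Slots | at 0.3685 + k·60° |
| Nut angle | about 0.475 |

I'll pinch flats at tool yaw 2.987.

To row units: 0.15 m / 0.6 = 0.25, 0.043 m / 0.6 = 0.0717, 0.155 rad / 2.0944 = 0.074.

```bash
python3 -m creep '[{"aperture": 0.085,"dx": 0.0717,"dy": 0.0067,"rz": 0.074},{"aperture": 0.085,"dx": 0.0717,"dy": 0.0067,"dz": 0.0833,"rz": 0.074},{"aperture": 0.085,"dx": 0.0717,"dy": 0.0067,"dz": 0.1667,"rz": 0.074},{"aperture": 0.085,"dx": 0.0717,"dy": 0.0067,"dz": 0.225,"rz": 0.074},{"aperture": 0.085,"dx": 0.0717,"dy": 0.0067,"dz": 0.25,"rz": 0.074}]' 40; python3 -m creep '[{"aperture": 0.085},{"aperture": 0.085}]'; python3 -c "
from h import *
st();delta([.557,-.0337,.070],2.987)"
```

```text
clock: 4.72
position: [0.5562, -0.0332, 0.0688]
tool_rot: [-3.141, -0.002, 2.985]
force: [-0.4, 0.5, 0.8]
grip_width: 0.0852
finger_force: 0.0
clock: 4.97
position: [0.5577, -0.0325, 0.0716]
tool_rot: [3.141, 0.002, 2.986]
force: [0.2, 1.0, 0.8]
grip_width: 0.0851
finger_force: 0.0
{'clock': 4.975, 'position': [0.5577, -0.0325, 0.0716], 'tool_rot': [3.1413, 0.0017, 2.9859], 'force': [0.1549, 0.9514, 0.8236], 'moment': [-0.0259, -0.0255, -0.0389], 'grip_width': 0.0851, 'finger_force': 0.0, 'qpos': [-0.269, 0.6682, 0.3131, 1.9102, -0.3383, 0.6126, 1.6748]}
shift [ 0.0005 -0.0013  0.0016] rot [ 0.0003  0.0017 -0.0011]
```

```bash
python3 -m creep '[{"aperture": 0.045},{"aperture": 0.045},{"aperture": 0.045},{"aperture": 0.045},{"aperture": 0.045}]' 40; python3 -c "
from h import *
st()"
```

```text
clock: 5.6
position: [0.5572, -0.0342, 0.0714]
tool_rot: [-3.14, 0.002, 2.985]
force: [-4.2, -10.3, 15.3]
grip_width: 0.0494
finger_force: 40.3
{'clock': 5.6, 'position': [0.5572, -0.0342, 0.0714], 'tool_rot': [-3.14, 0.0016, 2.9848], 'force': [-4.1574, -10.327, 15.3359], 'moment': [-2.4552, 1.0089, 0.1054], 'grip_width': 0.0494, 'finger_force': 40.2597, 'qpos': [-0.2683, 0.6684, 0.3148, 1.9111, -0.3371, 0.6121, 1.675]}
```

To row units: -0.001 m / 0.6 = -0.0017, 0.3 rad / 2.0944 = 0.1432.

```bash
python3 -m creep '[{"aperture": 0.045,"dy": -0.0017,"rz": 0.0382},{"aperture": 0.045,"dy": -0.0017,"rz": 0.0764},{"aperture": 0.045,"dy": -0.0017,"rz": 0.1146},{"aperture": 0.045,"dy": -0.0017,"rz": 0.1432},{"aperture": 0.045,"dy": -0.0017,"rz": 0.1432}]'; python3 -m creep '[{"aperture": 0.045}]'; python3 -c "
from h import *
st()"
```

```text
clock: 6.22
position: [0.5572, -0.0342, 0.0714]
tool_rot: [-3.141, 0.002, 2.685]
force: [-3.6, -4.5, 16.5]
grip_width: 0.0491
finger_force: 40.4
clock: 6.35
position: [0.5572, -0.0343, 0.0714]
tool_rot: [-3.141, 0.002, 2.685]
force: [-3.1, -4.3, 15.7]
grip_width: 0.0492
finger_force: 40.4
{'clock': 6.35, 'position': [0.5572, -0.0343, 0.0714], 'tool_rot': [-3.1414, 0.0016, 2.6855], 'force': [-3.0696, -4.2893, 15.6642], 'moment': [-1.4279, 0.999, -0.0394], 'grip_width': 0.0492, 'finger_force': 40.3645, 'qpos': [-0.3218, 0.6836, 0.3942, 1.914, -0.4259, 0.625, 1.457]}
```

To row units: -0.12 m / 0.6 = -0.2, -0.06 m / 0.6 = -0.1.

```bash
python3 -m creep '[{"aperture": 0.085},{"aperture": 0.085},{"aperture": 0.085},{"aperture": 0.085,"dz": -0.1},{"aperture": 0.085,"dz": -0.2}]'; python3 -c "
from h import *
st();delta([.46,-.246,.16],3.08)"
```

```text
clock: 6.98
position: [0.5563, -0.0334, 0.1915]
tool_rot: [-3.141, -0.001, 2.686]
force: [1.5, 0.6, 0.8]
grip_width: 0.0852
finger_force: 0.0
{'clock': 6.975, 'position': [0.5563, -0.0334, 0.1915], 'tool_rot': [-3.1405, -0.0011, 2.6859], 'force': [1.5224, 0.5597, 0.768], 'moment': [0.0507, 0.0193, -0.017], 'grip_width': 0.0852, 'finger_force': 0.0, 'qpos': [-0.4117, 0.5142, 0.5128, 1.84, -0.3201, 0.8715, 1.3699]}
shift [-0.0071 -0.2333  0.0317] rot [-0.0008 -0.0013 -0.3941]
```

To row units: -0.233 m / 0.6 = -0.3883, -0.175 m / 0.6 = -0.2917, -0.394 rad / 2.0944 = -0.1881.

```bash
python3 -m creep '[{"aperture": 0.085,"dx": -0.0033,"dy": -0.0967,"rz": -0.0477},{"aperture": 0.085,"dx": -0.0067,"dy": -0.195,"rz": -0.0955},{"aperture": 0.085,"dx": -0.01,"dy": -0.2917,"dz": 0.025,"rz": -0.1432},{"aperture": 0.085,"dx": -0.0117,"dy": -0.3883,"dz": 0.0528,"rz": -0.1881},{"aperture": 0.085,"dx": -0.0117,"dy": -0.3883,"dz": 0.0528,"rz": -0.1881}]'; python3 -m creep '[{"aperture": 0.085},{"aperture": 0.085}]'|head -2
python3 - <<'E'
from h import *
import pickle
st()
c=calibration("wrist"); p,d=grab_frame("wrist"); print(bot.observe()["position"])
pickle.dump((c,p,d),open("pics/w5.pkl","wb"))
u,v=proj(c,[.47,-.247,.0]);u,v=int(u)-60,max(0,int(v)-70);print(u,v)
cv2.imwrite("pics/w5.png",cv2.convertScaleAbs(cv2.resize(p[v:v+150,u:u+120],(480,600),interpolation=cv2.INTER_CUBIC),alpha=1.5))
E
```

```text
clock: 7.6
position: [0.4575, -0.2498, 0.158]
tool_rot: [-3.141, -0.002, 3.074]
force: [0.2, 0.6, 0.2]
grip_width: 0.0848
finger_force: 0.0
clock: 7.85
position: [0.4614, -0.2443, 0.1588]
{'clock': 7.85, 'position': [0.4614, -0.2443, 0.1588], 'tool_rot': [3.1414, 0.0004, 3.082], 'force': [-0.5042, 0.8842, -0.2446], 'moment': [0.0277, -0.0349, 0.0028], 'grip_width': 0.0852, 'finger_force': 0.0, 'qpos': [0.0784, 0.4891, 0.3987, 1.9552, -0.2718, 0.7487, 2.1468]}
[ 0.46139814 -0.24440553  0.15876766]
193 118
```

View pics/w5.png

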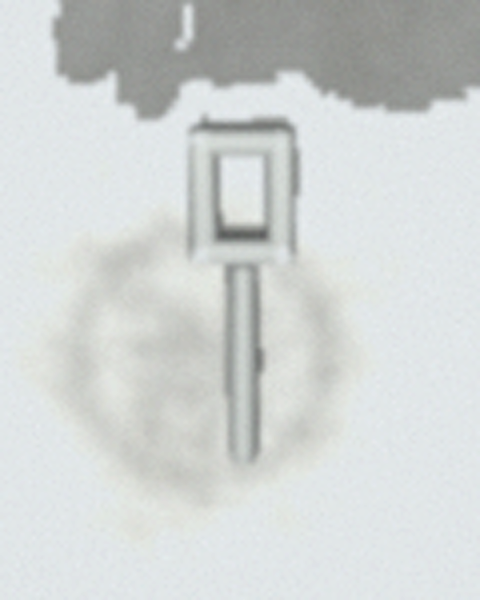

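The pin is clear in this crop. The handle runs from (190,126) to (294,258), with the shoulder at (242,260) and the tip at (244,462).

Run:
```python
from h import *
import pickle
c,p,d=pickle.load(open("pics/w5.pkl","rb"))
Q=lambda u,v,z:plane(c,193+u/4-.375,118+v/4-.375,z)
a=(Q(190,190,.008)+Q(294,190,.008))/2; b=Q(242.5,270,.006); t=Q(244.5,462,.006); top=Q(242,130,.008);sh=Q(242,259,.008)
print(a,b,t,top,sh,np.linalg.norm(Q(190,190,.008)-Q(294,190,.008)))
y=np.arctan2(t[1]-top[1],t[0]-top[0]);print(y)
S=t-0.053*np.array([np.cos(y),np.sin(y),0]); G=S-.018*np.array([np.cos(y),np.sin(y),0]); print("S",S,"G",G)
delta([G[0],a[1],.004],np.pi+y)
```

```text
[ 0.44484471 -0.2459944   0.008     ] [ 0.46528876 -0.24717815  0.006     ] [ 0.51670213 -0.24989032  0.006     ] [ 0.43036269 -0.24508227  0.008     ] [ 0.46199891 -0.24707579  0.008     ] 0.025218994213098447
-0.05563034449476583
S [ 0.46378412 -0.24694343  0.006     ] G [ 0.44581196 -0.2459426   0.006     ]
shift [ 0.0155 -0.0025  0.1548] rot [ 0.0001  0.0004 -0.0039]
```

To row units: 0.154 m / 0.6 = 0.2567, 0.135 m / 0.6 = 0.225, -0.004 rad / 2.0944 = -0.0019.

```bash
python3 -m creep '[{"aperture": 0.06,"dx": 0.0258,"dy": -0.0042,"dz": 0.0833,"rz": -0.0019},{"aperture": 0.05,"dx": 0.0258,"dy": -0.0042,"dz": 0.1667,"rz": -0.0019},{"aperture": 0.045,"dx": 0.0258,"dy": -0.0042,"dz": 0.225,"rz": -0.0019},{"aperture": 0.045,"dx": 0.0258,"dy": -0.0042,"dz": 0.2567,"rz": -0.0019},{"aperture": 0.045,"dx": 0.0258,"dy": -0.0042,"dz": 0.2567,"rz": -0.0019}]' 40; python3 -m creep '[{"aperture": 0.045},{"aperture": 0.045}]'; python3 -c "
from h import *
st();delta([.4458,-.246,.004],np.pi-.0556)"
```

```text
clock: 8.52
position: [0.4448, -0.2461, 0.0038]
tool_rot: [3.141, -0.002, 3.085]
force: [0.8, -0.2, -0.1]
grip_width: 0.0449
finger_force: 0.0
clock: 8.78
position: [0.4457, -0.2471, 0.0056]
tool_rot: [-3.141, 0.001, 3.085]
force: [0.0, -0.6, -0.3]
grip_width: 0.0449
finger_force: 0.0
{'clock': 8.775, 'position': [0.4457, -0.2471, 0.0056], 'tool_rot': [-3.141, 0.0015, 3.0848], 'force': [0.0252, -0.6383, -0.2929], 'moment': [0.0362, -0.0074, -0.0051], 'grip_width': 0.0449, 'finger_force': 0.0, 'qpos': [0.218, 0.7316, 0.2344, 2.0494, -0.4071, 0.4026, 2.2852]}
shift [-0.0001  0.0011  0.0016] rot [-0.0005  0.0015 -0.0012]
```

To row units: 0.0025 m / 0.6 = 0.0042, 0.001 m / 0.6 = 0.0017.

```bash
python3 -m creep '[{"aperture": 0.045,"dy": 0.0017,"dz": 0.0042},{"aperture": 0.022,"dy": 0.0017,"dz": 0.0042},{"aperture": 0.022,"dy": 0.0017,"dz": 0.0042},{"aperture": 0.022,"dy": 0.0017,"dz": 0.0042},{"aperture": 0.022,"dy": 0.0017,"dz": 0.0042}]' 50; python3 -c "
from h import *
st()"
```

```text
clock: 9.4
position: [0.4451, -0.246, 0.0024]
tool_rot: [3.141, 0.0, 3.084]
force: [-0.4, 1.8, 7.4]
grip_width: 0.0241
finger_force: 48.7
{'clock': 9.4, 'position': [0.4451, -0.246, 0.0024], 'tool_rot': [3.1414, 0.0003, 3.0842], 'force': [-0.4012, 1.761, 7.4012], 'moment': [0.3853, 0.2362, -0.0119], 'grip_width': 0.0241, 'finger_force': 48.7467, 'qpos': [0.2193, 0.7369, 0.2305, 2.0508, -0.4094, 0.3967, 2.2855]}
```

To row units: -0.14 m / 0.6 = -0.2333, -0.08 m / 0.6 = -0.1333.

```bash
python3 -m creep '[{"aperture": 0.022,"dz": -0.05},{"aperture": 0.022,"dz": -0.1333},{"aperture": 0.022,"dz": -0.2333},{"aperture": 0.022,"dz": -0.2333}]'; python3 -c "
from h import *
st();delta([.4506,-.0415,.145],np.pi+.0675)"
```

```text
clock: 9.9
position: [0.4467, -0.2469, 0.1458]
tool_rot: [-3.14, 0.006, 3.084]
force: [-0.7, -0.3, -0.4]
grip_width: 0.0242
finger_force: 49.8
{'clock': 9.9, 'position': [0.4467, -0.2469, 0.1458], 'tool_rot': [-3.14, 0.006, 3.0841], 'force': [-0.698, -0.3055, -0.3632], 'moment': [-0.0075, -0.0484, -0.0001], 'grip_width': 0.0242, 'finger_force': 49.7791, 'qpos': [0.0874, 0.4924, 0.4041, 1.9995, -0.2943, 0.6991, 2.188]}
shift [0.0079 0.2053 0.0004] rot [-0.002   0.0059 -0.125 ]
```

To row units: 0.205 m / 0.6 = 0.3417, 0.156 m / 0.6 = 0.26, -0.125 rad / 2.0944 = -0.0597.

```bash
python3 -m creep '[{"aperture": 0.022,"dx": 0.0017,"dy": 0.0867,"rz": -0.0143},{"aperture": 0.022,"dx": 0.005,"dy": 0.1733,"rz": -0.0286},{"aperture": 0.022,"dx": 0.01,"dy": 0.26,"rz": -0.043},{"aperture": 0.022,"dx": 0.0133,"dy": 0.3417,"rz": -0.0597},{"aperture": 0.022,"dx": 0.0133,"dy": 0.3417,"rz": -0.0597}]'; python3 -m creep '[{"aperture": 0.022},{"aperture": 0.022}]'|head -2
python3 - <<'E'
from h import *
import pickle
st()
delta([.4506,-.0415,.0924],np.pi+.0675)
c=calibration("wrist"); p,d=grab_frame("wrist")
pickle.dump((c,p,d),open("pics/w6.pkl","wb"))
t=bot.observe()["position"]
u,v=proj(c,t+[.04,0,0]);print(u,v,t);u,v=int(u)-80,max(0,int(v)-70);print(u,v)
for n,q in(("S",[.0186,.0013,.0016]),("tip",[.0715,.0048,.0016])): print(n,proj(c,t+np.array(q)))
cv2.imwrite("pics/w6.png",cv2.convertScaleAbs(cv2.resize(p[v:v+120,u:u+160],(800,600),interpolation=cv2.INTER_CUBIC),alpha=1.5))
E
```

```text
clock: 10.52
position: [0.4485, -0.0375, 0.1415]
tool_rot: [3.141, -0.001, -3.068]
force: [0.3, -0.9, -1.1]
grip_width: 0.0241
finger_force: 49.8
clock: 10.78
position: [0.4486, -0.042, 0.1419]
{'clock': 10.775, 'position': [0.4486, -0.042, 0.1419], 'tool_rot': [-3.1413, -0.0003, -3.0758], 'force': [-0.6026, 0.0121, -1.2639], 'moment': [-0.0101, 0.0326, -0.0572], 'grip_width': 0.0239, 'finger_force': 49.7721, 'qpos': [-0.3359, 0.4153, 0.3793, 2.1421, -0.257, 0.6268, 1.8602]}
shift [-0.002   0.0004  0.0495] rot [-0.0003 -0.0003 -0.0017]
250.9408023857344 315.9257761910273 [ 0.44868285 -0.04198283  0.14198855]
170 245
S (np.float64(255.83162653479184), np.float64(283.3568634424533))
tip (np.float64(255.92241583293543), np.float64(365.0015259976978))
```

View pics/w6.png

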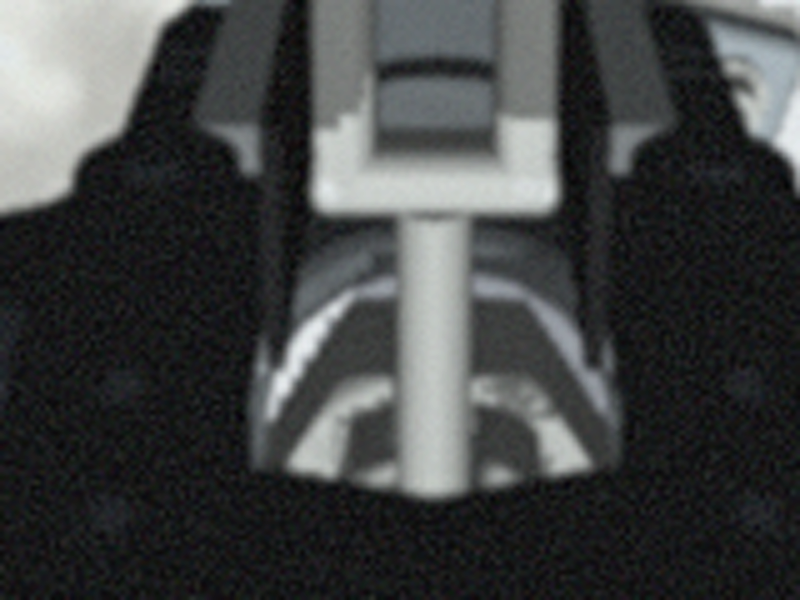

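The pin sits central between the fingers, shoulder at crop (435,212), shank straight down to (435,495), with a flat and slot symmetric behind it. I'll check its pitch by depth.

Run:
```python
from h import *
import pickle
c,p,d=pickle.load(open("pics/w6.pkl","rb"))
t=bot.observe(); A=R.from_euler("xyz",t["tool_rot"]); f=192/np.tan(np.radians(c["vfov"])/2)
out=[]
for v in range(280,345,4):
    u=np.arange(254,260); D=np.median(d[v,u]); X=np.array([(256.5-c["cx"])/f*D,(v-c["cy"])/f*D,D])
    out.append(A.inv().apply(R.from_euler("xyz",c["attitude"]).apply(X)+c["eye"]-t["position"]))
o=np.array(out);print(o.round(4))
k=o[3:-1];print(np.polyfit(-k[:,0],-k[:,2],1))
```

```text
[[-0.0136  0.0004 -0.0066]
 [-0.0158  0.0004 -0.0068]
 [-0.0183  0.0004 -0.0065]
 [-0.0204  0.0004 -0.0068]
 [-0.023   0.0004 -0.0064]
 [-0.0251  0.0004 -0.0068]
 [-0.0278  0.0004 -0.0064]
 [-0.0298  0.0004 -0.007 ]
 [-0.0326  0.0004 -0.0065]
 [-0.035   0.0004 -0.0065]
 [-0.0373  0.0004 -0.0068]
 [-0.0398  0.0004 -0.0067]
 [-0.0423  0.0004 -0.0068]
 [-0.045   0.0004 -0.0065]
 [-0.0475  0.0004 -0.0066]
 [-0.0505  0.0004 -0.0061]
 [ 0.0094  0.0004 -0.0761]]
[-0.00882626  0.00691468]
```

Careful with the scale: shifts go in shares of 0.6 m and turns go in shares of 120 degrees. That gives: 0.0497 m / 0.6 = 0.0828, 0.025 m / 0.6 = 0.0417.

```bash
python3 -m creep '[{"aperture": 0.022,"dy": 0.0007,"dz": 0.0417},{"aperture": 0.022,"dy": 0.0007,"dz": 0.0828},{"aperture": 0.022,"dy": 0.0007,"dz": 0.0828},{"aperture": 0.022,"dy": 0.0007,"dz": 0.0828}]'
python3 - <<'E'
from h import *
st(); 
for r in(.026,.0175): 
  C=np.array([.557,-.0343]); q=.0675; P=C-(r+.0716)*np.array([np.cos(q),np.sin(q)]); delta([*P,.0922],np.pi+q)
E
```

```text
clock: 11.32
position: [0.449, -0.0411, 0.093]
tool_rot: [-3.141, 0.0, -3.075]
force: [0.1, 0.2, 0.0]
grip_width: 0.0244
finger_force: 49.8
{'clock': 11.325, 'position': [0.449, -0.0411, 0.093], 'tool_rot': [-3.1414, 0.0004, -3.0749], 'force': [0.0896, 0.1691, 0.0276], 'moment': [-0.0553, 0.0481, 0.0513], 'grip_width': 0.0244, 'finger_force': 49.7641, 'qpos': [-0.2852, 0.5072, 0.3181, 2.1724, -0.3192, 0.5048, 1.9141]}
shift [-0.0106 -0.0005  0.0008] rot [-0.0002  0.0004 -0.0008]
shift [-0.0191 -0.0005  0.0008] rot [-0.0002  0.0004 -0.0008]
```

To row units: -0.018 m / 0.6 = -0.03, -0.014 m / 0.6 = -0.0233.

```bash
python3 -m creep '[{"aperture": 0.022,"dx": -0.0167,"dy": -0.0008,"dz": 0.001},{"aperture": 0.022,"dx": -0.0233,"dy": -0.0008,"dz": 0.001},{"aperture": 0.022,"dx": -0.03,"dy": -0.0008,"dz": 0.001},{"aperture": 0.022,"dx": -0.03,"dy": -0.0008,"dz": 0.001}]'; python3 -m creep '[{"aperture": 0.022,"dx": -0.0017},{"aperture": 0.022,"dx": -0.0033},{"aperture": 0.022,"dx": -0.005},{"aperture": 0.022,"dx": -0.005}]'
python3 - <<'E'
from h import *
st(); t=bot.observe()["position"]; print("r",np.hypot(*(t[:2]-[.557,-.0343]))-.0716)
E
```

```text
clock: 11.82
position: [0.467, -0.0398, 0.0919]
tool_rot: [-3.142, 0.0, -3.074]
force: [-0.2, 0.4, -0.5]
grip_width: 0.0241
finger_force: 49.8
clock: 12.32
position: [0.4698, -0.0397, 0.0918]
tool_rot: [-3.142, -0.0, -3.074]
force: [0.0, -1.3, -0.5]
grip_width: 0.0238
finger_force: 49.8
{'clock': 12.325, 'position': [0.4698, -0.0397, 0.0918], 'tool_rot': [-3.1416, -0.0, -3.0739], 'force': [0.015, -1.3418, -0.5176], 'moment': [-0.0194, -0.0177, -0.0243], 'grip_width': 0.0238, 'finger_force': 49.7674, 'qpos': [-0.2834, 0.5332, 0.3187, 2.1224, -0.3199, 0.5308, 1.9101]}
r 0.01578838266660966
```

To row units: -0.002 m / 0.6 = -0.0033, -0.001 m / 0.6 = -0.0017.

```bash
python3 -m creep '[{"aperture": 0.022,"dx": -0.0017},{"aperture": 0.022,"dx": -0.0033},{"aperture": 0.022,"dx": -0.0033}]'; python3 -m creep '[{"aperture": 0.022,"dx": -0.0017},{"aperture": 0.022,"dx": -0.0017}]' |head -4
```

```text
clock: 12.7
position: [0.4704, -0.0396, 0.0914]
tool_rot: [3.141, -0.003, -3.074]
force: [-7.7, -1.2, -0.8]
grip_width: 0.0239
finger_force: 49.9
clock: 12.95
position: [0.4706, -0.0396, 0.0912]
tool_rot: [3.141, -0.004, -3.074]
force: [-12.3, -0.9, 1.5]
```

Contact with the axle comes at a 12 N push. I'll ease that off and orbit clockwise about the axle, watching for the nose to drop in.

To row units: 0.0087 m / 0.6 = 0.0145, -0.001 m / 0.6 = -0.0017, 0.075 rad / 2.0944 = 0.0358.

```bash
python3 -m creep '[{"aperture": 0.022,"dx": 0.0017,"dz": -0.0017},{"aperture": 0.022,"dx": 0.0017,"dy": 0.0035,"dz": -0.0017,"rz": 0.0119},{"aperture": 0.022,"dx": 0.0017,"dy": 0.0072,"dz": -0.0017,"rz": 0.0239},{"aperture": 0.022,"dx": 0.0013,"dy": 0.0108,"dz": -0.0017,"rz": 0.0358},{"aperture": 0.022,"dx": 0.001,"dy": 0.0145,"dz": -0.0017,"rz": 0.0477}]'
cat >> h.py <<'E'
def orb():
    s=bot.observe(); A=R.from_euler("xyz",s["tool_rot"]); q=s["tool_rot"][2]-np.pi; q=(q+np.pi)%(2*np.pi)-np.pi
    e=A.inv().apply(s["position"]-[.557,-.0343,0]); print("yaw",round(q,4),"radial",e[0].round(4),"lat",e[1].round(4),"z",s["position"][2].round(4),"F tool",A.inv().apply(s["force"]).round(1),"M",A.inv().apply(s["moment"]).round(2))
E
python3 -c "
from h import *
orb()"
```

```text
clock: 13.58
position: [0.4704, -0.0311, 0.0925]
tool_rot: [-3.141, -0.002, 3.108]
force: [-6.2, -2.7, -0.9]
grip_width: 0.0238
finger_force: 49.8
yaw -0.0339 radial 0.0869 lat 0.0002 z 0.0925 F tool [ 6.1 -2.9  0.9] M [0.6  1.29 0.24]
```

To row units: 0.0069 m / 0.6 = 0.0115, 0.0052 m / 0.6 = 0.0087, 0.08 rad / 2.0944 = 0.0382.

```bash
python3 -m creep '[{"aperture": 0.022,"dy": 0.0028,"rz": 0.0095},{"aperture": 0.022,"dy": 0.0058,"rz": 0.0191},{"aperture": 0.022,"dx": -0.0003,"dy": 0.0087,"rz": 0.0286},{"aperture": 0.022,"dx": -0.0005,"dy": 0.0115,"rz": 0.0382},{"aperture": 0.022,"dx": -0.0005,"dy": 0.0115,"rz": 0.0382}]'; python3 -c "
from h import *
orb()"
```

```text
clock: 14.2
position: [0.471, -0.0245, 0.0925]
tool_rot: [-3.141, -0.002, 3.028]
force: [-5.8, -5.1, -0.2]
grip_width: 0.0242
finger_force: 50.0
yaw -0.1137 radial 0.0868 lat -0.0001 z 0.0925 F tool [ 5.2 -5.7  0.2] M [1.12 1.16 0.38]
```

To row units: 0.0069 m / 0.6 = 0.0115, 0.0052 m / 0.6 = 0.0087, 0.08 rad / 2.0944 = 0.0382.

```bash
python3 -m creep '[{"aperture": 0.022,"dy": 0.0028,"rz": 0.0095},{"aperture": 0.022,"dy": 0.0058,"rz": 0.0191},{"aperture": 0.022,"dx": -0.0003,"dy": 0.0087,"rz": 0.0286},{"aperture": 0.022,"dx": -0.0005,"dy": 0.0115,"rz": 0.0382},{"aperture": 0.022,"dx": -0.0005,"dy": 0.0115,"rz": 0.0382}]'; python3 -c "
from h import *
orb()"
```

```text
clock: 14.82
position: [0.4727, -0.0176, 0.0926]
tool_rot: [-3.141, -0.001, 2.948]
force: [-2.5, -4.2, -0.6]
grip_width: 0.0237
finger_force: 49.9
yaw -0.1932 radial 0.086 lat 0.0002 z 0.0926 F tool [ 1.6 -4.6  0.6] M [0.94 0.45 0.27]
```

The push force fell and the nose moved inward. I'll press on a little here.

To row units: -0.002 m / 0.6 = -0.0033, -0.001 m / 0.6 = -0.0017.

```bash
python3 -m creep '[{"aperture": 0.022,"dx": -0.0017},{"aperture": 0.022,"dx": -0.0033},{"aperture": 0.022,"dx": -0.0033}]'; python3 -c "
from h import *
orb()"
```

```text
clock: 15.2
position: [0.475, -0.0177, 0.0928]
tool_rot: [-3.141, -0.0, 2.949]
force: [-2.4, -3.1, -0.9]
grip_width: 0.0239
finger_force: 49.9
yaw -0.1925 radial 0.0836 lat 0.0006 z 0.0928 F tool [ 1.8 -3.5  0.9] M [0.89 0.47 0.22]
```

To row units: -0.003 m / 0.6 = -0.005, -0.002 m / 0.6 = -0.0033, 0.02 rad / 2.0944 = 0.0095.

```bash
python3 -m creep '[{"aperture": 0.022,"dx": -0.0017,"dy": 0.0015,"rz": 0.0048},{"aperture": 0.022,"dx": -0.0033,"dy": 0.0028,"rz": 0.0095},{"aperture": 0.022,"dx": -0.005,"dy": 0.0028,"rz": 0.0095},{"aperture": 0.022,"dx": -0.005,"dy": 0.0028,"rz": 0.0095}]'; python3 -c "
from h import *
orb()"
```

```text
clock: 15.7
position: [0.4787, -0.0164, 0.0929]
tool_rot: [-3.142, 0.0, 2.929]
force: [-1.4, -3.5, -1.8]
grip_width: 0.0239
finger_force: 49.9
yaw -0.2122 radial 0.0803 lat 0.0009 z 0.0929 F tool [ 0.7 -3.7  1.8] M [0.89 0.2  0.28]
```

To row units: -0.006 m / 0.6 = -0.01, -0.0045 m / 0.6 = -0.0075.

```bash
python3 -m creep '[{"aperture": 0.022,"dx": -0.0025},{"aperture": 0.022,"dx": -0.005},{"aperture": 0.022,"dx": -0.0075},{"aperture": 0.022,"dx": -0.01},{"aperture": 0.022,"dx": -0.01}]'; python3 -c "
from h import *
orb()"
```

```text
clock: 16.32
position: [0.4846, -0.0178, 0.0928]
tool_rot: [-3.142, 0.001, 2.929]
force: [-1.8, -4.5, -1.0]
grip_width: 0.0242
finger_force: 49.9
yaw -0.2124 radial 0.0742 lat 0.0009 z 0.0928 F tool [ 0.8 -4.8  1. ] M [1.02 0.07 0.23]
```

To row units: -0.008 m / 0.6 = -0.0133, -0.006 m / 0.6 = -0.01.

```bash
python3 -m creep '[{"aperture": 0.022,"dx": -0.0033,"dy": -0.0007},{"aperture": 0.022,"dx": -0.0067,"dy": -0.001},{"aperture": 0.022,"dx": -0.01,"dy": -0.001},{"aperture": 0.022,"dx": -0.0133,"dy": -0.001},{"aperture": 0.022,"dx": -0.0133,"dy": -0.001}]'; python3 -c "
from h import *
orb()"
```

```text
clock: 16.95
position: [0.4923, -0.0199, 0.0928]
tool_rot: [3.142, 0.001, 2.929]
force: [0.1, -2.1, -1.1]
grip_width: 0.0238
finger_force: 49.8
yaw -0.2123 radial 0.0662 lat 0.0004 z 0.0928 F tool [-0.5 -2.   1.1] M [ 0.44 -0.17  0.09]
```

To row units: -0.008 m / 0.6 = -0.0133, -0.006 m / 0.6 = -0.01.

```bash
python3 -m creep '[{"aperture": 0.022,"dx": -0.0033,"dy": -0.0003},{"aperture": 0.022,"dx": -0.0067,"dy": -0.0005},{"aperture": 0.022,"dx": -0.01,"dy": -0.0005},{"aperture": 0.022,"dx": -0.0133,"dy": -0.0005},{"aperture": 0.022,"dx": -0.0133,"dy": -0.0005}]'; python3 -c "
from h import *
orb()"
```

```text
clock: 17.58
position: [0.4999, -0.0219, 0.0928]
tool_rot: [3.142, 0.0, 2.929]
force: [0.4, -0.2, -1.5]
grip_width: 0.024
finger_force: 49.8
yaw -0.2122 radial 0.0584 lat 0.0001 z 0.0928 F tool [-0.5 -0.1  1.5] M [ 0.06 -0.09  0.01]
```

To row units: -0.008 m / 0.6 = -0.0133, -0.006 m / 0.6 = -0.01.

```bash
python3 -m creep '[{"aperture": 0.022,"dx": -0.0033},{"aperture": 0.022,"dx": -0.0067},{"aperture": 0.022,"dx": -0.01},{"aperture": 0.022,"dx": -0.0133},{"aperture": 0.022,"dx": -0.0133}]'; python3 -c "
from h import *
orb()"
```

```text
clock: 18.2
position: [0.5077, -0.0236, 0.0928]
tool_rot: [-3.142, 0.0, 2.929]
force: [-0.2, -0.1, -0.8]
grip_width: 0.0239
finger_force: 49.8
yaw -0.2123 radial 0.0504 lat 0.0 z 0.0928 F tool [ 0.2 -0.1  0.8] M [-0.04 -0.11 -0.05]
```

To row units: -0.008 m / 0.6 = -0.0133, -0.006 m / 0.6 = -0.01.

```bash
python3 -m creep '[{"aperture": 0.022,"dx": -0.0033},{"aperture": 0.022,"dx": -0.0067},{"aperture": 0.022,"dx": -0.01},{"aperture": 0.022,"dx": -0.0133},{"aperture": 0.022,"dx": -0.0133}]'; python3 -c "
from h import *
orb()"
```

```text
clock: 18.82
position: [0.5156, -0.0254, 0.0928]
tool_rot: [-3.142, 0.0, 2.929]
force: [0.1, -0.0, -0.8]
grip_width: 0.0239
finger_force: 49.7
yaw -0.2123 radial 0.0423 lat 0.0 z 0.0928 F tool [-0.1  0.   0.8] M [-0.14 -0.08 -0.03]
```

Expected seat is at radial 0.039. I'll go the last few millimetres slowly.

```bash
python3 -m creep '[{"aperture": 0.022,"dx": -0.0017},{"aperture": 0.022,"dx": -0.0033},{"aperture": 0.022,"dx": -0.005},{"aperture": 0.022,"dx": -0.0067},{"aperture": 0.022,"dx": -0.0067}]'; python3 -c "
from h import *
orb()"
```

```text
clock: 19.45
position: [0.5185, -0.026, 0.0926]
tool_rot: [-3.142, -0.002, 2.929]
force: [-5.7, 1.9, 1.2]
grip_width: 0.0239
finger_force: 50.1
yaw -0.2122 radial 0.0396 lat 0.0 z 0.0926 F tool [ 6.   0.6 -1.2] M [-0.18  1.32 -0.06]
```

To row units: -0.001 m / 0.6 = -0.0017.

```bash
python3 -m creep '[{"aperture": 0.022,"dx": -0.0017},{"aperture": 0.022,"dx": -0.0017}]'; python3 -c "
from h import *
orb()"; python3 -m creep '[{"aperture": 0.022,"dx": 0.0033},{"aperture": 0.03,"dx": 0.0033},{"aperture": 0.04,"dx": 0.0033},{"aperture": 0.045,"dx": 0.0033}]' 20;  python3 -c "
from h import *
orb()"
```

```text
clock: 19.7
position: [0.5186, -0.026, 0.0924]
tool_rot: [-3.142, -0.003, 2.929]
force: [-10.3, 3.6, 4.1]
grip_width: 0.0242
finger_force: 50.4
yaw -0.2122 radial 0.0395 lat -0.0 z 0.0924 F tool [10.8  1.3 -4. ] M [-0.22  2.29 -0.09]
clock: 20.2
position: [0.5185, -0.026, 0.0929]
tool_rot: [-3.142, 0.0, 2.929]
force: [0.4, -0.3, 0.6]
grip_width: 0.0449
finger_force: 0.0
yaw -0.2124 radial 0.0394 lat -0.0 z 0.0929 F tool [-0.4 -0.2 -0.6] M [0.02 0.04 0.  ]
```

To row units: -0.13 m / 0.6 = -0.2167, -0.12 m / 0.6 = -0.2.

```bash
python3 -m creep '[{"aperture": 0.05,"dz": -0.0333},{"aperture": 0.06,"dz": -0.1},{"aperture": 0.085,"dz": -0.2},{"aperture": 0.085,"dx": -0.0833,"dz": -0.2167},{"aperture": 0.085,"dx": -0.0833,"dz": -0.2167}]' 20; python3 -m creep '[{"aperture": 0.085}]'|head -2;  python3 - <<'E'
from h import *
import pickle
c=calibration("wrist"); p,d=grab_frame("wrist")
pickle.dump((c,p,d),open("pics/w7.pkl","wb"))
u,v=proj(c,[.54,-.032,.09]);u,v=int(u)-80,max(0,int(v)-60);print(u,v)
cv2.imwrite("pics/w7.png",cv2.convertScaleAbs(cv2.resize(p[v:v+120,u:u+160],(800,600),interpolation=cv2.INTER_CUBIC),alpha=1.5))
E
```

```text
clock: 20.82
position: [0.5697, -0.0369, 0.2239]
tool_rot: [3.141, 0.003, 2.929]
force: [-1.6, 0.1, -1.2]
grip_width: 0.0851
finger_force: 0.0
clock: 20.95
position: [0.5665, -0.0366, 0.2223]
174 97
```

View pics/w7.png

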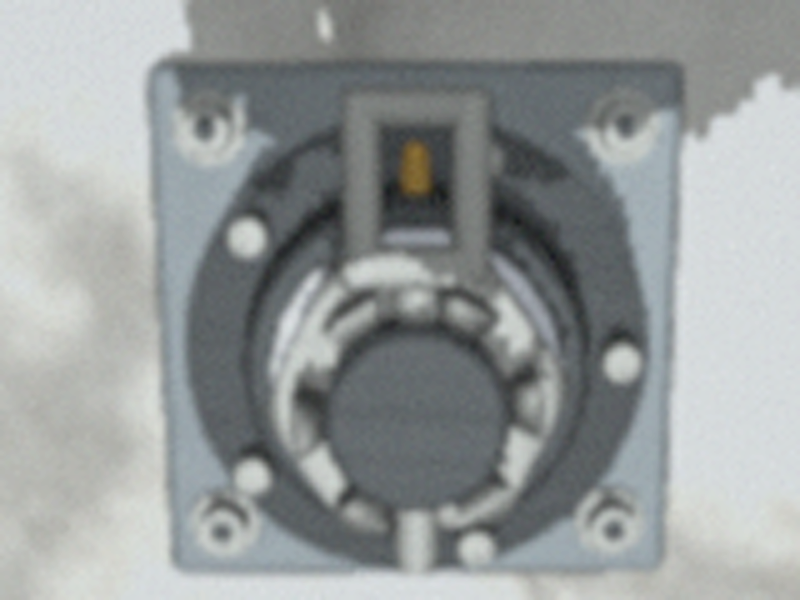

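The pin runs through slot and axle, with its tip out of the far slot at crop (415,540). The handle lies against the crown at about (415,280), and the gripper is clear, so I'll hand the job in.

```bash
python3 -c "
from workcell import job
print(job.job_done())"
```

```text
the job is handed in; nothing more can be done
None
```

The castle nut is tightened to the next slot that lines up, the lock pin is fully home with its handle against the nut and let go, and the job is handed in at about 21 s on the clock.

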